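Set a solar sensor unit on the sloped lamp-test stand and start the test

TASK

Gently set the solar unit on the two arms of the sloped test stand, panel up, centred and square, with its gland pointing downhill between the two lips and its end face resting down against both lips, and let go of it. Then start the lamp test: press the timer's push button fully down and release it. Leave the other things on the bench where they are.

Things in the scene. Friction and masses are not known exactly. Their poses are not given: they have to be found in the camera images.
- unit: the solar unit: off-white plastic box 120 (x) x 56 (y) x 38 (z) mm with smooth sides, a dark solar panel flush in its top and a round black cable gland in the middle of one end. Starts flat on the bench, panel up; 0.2 to 0.35 kg, balanced about the box's centre; can be gripped across its 56 mm width. Origin: centre of the box's underside (without gland); +x away from the gland, +z out of the panel
- gland (a point): the outer end of the unit's cable gland, at (-78, 0, 17) mm in the unit's frame. The gland is 18 mm in diameter at most and sticks out 18 mm beyond the end face
- cradle: the stand's two steel arms: parallel bars 10 mm wide, 126 mm long, at y = +-19 mm, climbing at 20 degrees, each with a lip at its low end, 10 mm wide, 12 mm high; 28 mm open between the lips. Origin: midway, at the bars' upper faces and the lips' uphill faces; +x uphill along the bars, +z square out of them. Well placed, the unit has its origin at x = 60, y = 0, z = 0 mm here, axes parallel
- stand: the sloped test stand, fixed: steel base plate 190 x 110 x 6 mm with legs under the two arms, whose upper faces stand 75 mm over the bench at the lips, 118 mm at the top; nothing stands outside the arms. The unit does not slide down them by itself. Origin: centre of the plate's underside; +x uphill seen from above, z up. Low end roughly away from the robot; left or right of the unit
- timer: the lamp timer, fixed to the bench on the other side of the unit from the stand: a grey box 110 (x) x 90 (y) mm, its top 53 mm over the bench, with a small display and one round push button on top. Origin: centre of its underside
- start_top (a point): the centre of the top of the push button's grey cap, 75 mm over the bench when not pressed and moving with the cap. The cap is 30 mm across and stands 10 mm proud of a black collar 46 mm across; it is pushed straight down
- start (a joint): push button travel in m: 0 released, 0.006 fully down; a spring returns it, about 5 N holds it fully down
- case: open empty off-white enclosure without lid or panel, 150 x 110 x 60 mm, a bystander; origin under its centre
- tape: roll of paper masking tape lying flat, 104 mm across, 25 mm high, a bystander; origin under its centre
- gluegun: blue cordless glue gun lying on its side, about 160 x 140 mm, 38 mm high, a bystander; origin on the bench under its barrel
- cutters: red-handled cutters lying flat, about 160 x 80 mm, 15 mm high, a bystander; origin near the pivot
- cells: black two-cell battery holder with metal cells, 110 x 42 x 21 mm, a bystander; origin under its centre
- board: green circuit board lying flat, 120 x 80 mm, 18 mm high, a bystander; origin under its centre
- driver: screwdriver lying flat, 190 mm long, a bystander; origin on the bench under it
- jar: pale screw-top jar, 68 mm across, 85 mm high, a bystander; origin under its centre

How it is judged (in metres and radians):
On the way, in this order (a step that is already met when the one before it is completed fails the run):
1. the unit lies on both arms, gland downhill, end face against the lips, and is let go (x of unit in the frame of cradle between 0.056 and 0.065 m and y of unit in the frame of cradle between -0.008 and 0.008 m and z of unit in the frame of cradle between -0.004 and 0.003 m and x of gland in the frame of cradle below 0 m and angle between the z axis of unit and the z axis of cradle, either way round below 0.05 rad and angle between the x axis of unit and the x axis of cradle, either way round below 0.12 rad and contact force between the fingers and unit below 0.1 N and linear speed of unit below 0.02 m/s), for 0.2 s.
2. the timer's button is pressed fully down (value of joint start above 0.0052 m), for 0.1 s.
At the end, for the whole second after the job is handed in: The unit lies still and released on the two arms: end face within 5 mm of the lips, within 8 mm of centred, flat on the arms (within 3 mm and 0.05 rad), square to them within 0.12 rad, gland downhill; the button has been pressed (over 5.2 of 6 mm) after that and is released again (all of step 1 and value of joint start below 0.001 m); the robot touches nothing.
It fails at once if the unit is dropped (falls free of the fingers faster than 0.5 m/s) (linear speed of unit above 0.5 m/s and contact force between the fingers and unit below 0.1 N).
It fails at once if the unit is pressed hard on the stand (over 100 N) (contact force between unit and stand above 100 N).
It fails at once if another thing on the bench is moved by more than 30 mm (distance of any of case, tape, gluegun, cutters, cells, board, driver, jar from where it was at the start of the episode above 0.03 m).
It also fails if it takes over 51 s, if anything falls off the work surface, if the arm or the gripper's body presses on something with over 40 N, if the wrist force passes 120 N, or if a joint passes its speed limit or range.

ROBOT

A 6-joint arm with a two-finger parallel gripper is mounted at the origin on the work surface. World frame = base frame: x ahead of the robot, y to its left, z up, the work surface at z = 0. Lengths are in m, angles in degrees, forces in N, time in s.
With the tool pointing down it reaches from about 0.4 to 0.825 m from the base axis. Payload 7 kg.
Tool frame: the origin (TCP) lies at the centre of the arm's flange, where the gripper is bolted on; the fingertips stand 178 mm ahead of it and the grasp point (between the pads) lies 159 mm ahead of it; z points along the fingers, y is the line along which they close (so a half turn about z gives the same grasp; the last joint's range is limited). The gripper opens to 88 mm and grips with 3 to 60 N. Pads are 19 mm wide; open, the fingers measure 130 mm over their backs; the gripper's body (78 mm by 193 mm) begins 47 mm behind the grasp point.
Start: joints at [-49.842, 20.546, 0.682, 0, -70.136, -16.507], TCP at [0.271, -0.618, 0.405] pointing down, gripper open.
Joint ranges: [-176.03, 176.03], [-82.01, 121.73], [-58.28, 71.71], [-173.87, 95.51], [-174.79, -0.11], [-173.66, 173.66]. Speed limits (degrees/s): [136.94, 136.94, 172.46, 180, 180, 180].

INTERFACE

Orientations are given as [roll, pitch, yaw] about the fixed x, y, z axes, in that order (R = Rz(yaw) Ry(pitch) Rx(roll)).
In Python, from plant import telemetry, snapshot, workorder, nets gives the robot as it stands.
- The arm moves only by the shell command python3 -m creep 'ROWS'. ROWS is JSON, a list that holds one entry, the list of rows, each a list of 5 numbers: the shift along the tool's x, y, z normalised to -1 to 1, where 1 is 0.2 m, then the turn about the tool's z normalised to -1 to 1, where 1 is pi/2 rad, then the opening, from 0 (shut) to 1 (fully open). In form: [[[x, y, z, spin, hand], ...]]. A call has 1 to 8 rows; each row shifts and turns the commanded pose from where the row before left it, along the tool's axes as they then stand; what a row does not reach is not made up. A row lasts 1/12 s, in which the tool goes at most 41.7 mm and 7.16 degrees, less where a joint would pass 70% of its speed; a pose out of reach is approached as far as the arm can. A call with a number of a shift or a turn outside -1 to 1 is refused whole. A call with a gripper value outside its range is refused whole. The fingers move at their own pace and stop on an object; the grip force is fixed at half the most. Time passes only in rows, so rows that do not move let the fingers close. It gives the time, the measured TCP pose, the force, the opening and the grip force at its end, in the units of the state.
- telemetry.get_obs(): the state, without advancing time (a new reading comes with each control period).
- snapshot(name): name is "scene" or "top"; returns a dict with "frame" (480x640x3 uint8, red, green, blue), "fx", "fy", "cx", "cy" (pixels), "rvec" (rotation vector, rad) and "tvec" (3), from world to camera coordinates, as OpenCV has them. Camera axes: x right, y down, z forward; pixel columns grow to the right and rows downward; lengths in m; the calibration is good to about 2 mm. A picture is of the moment at which its call begins. There is no depth.
- workorder.close_job(): hands the job in; it is judged then, once.
Trained networks look in a picture, given as the dict that the camera call returned (one of the last four; its "shot" number tells which), for a name from the list of things; names that differ only in an ending like _2 or _b are one class to them, and where a whole thing is asked for, a point or a joint stands for the part that bears it (a point fixed in the world has none). Each returns a list of dicts, best first, with "confidence" (0 to 1); they miss things now and then, are a little off and sometimes report something else, mostly with a low value. They report only what shows in the picture. A call takes as long as a camera call.
- nets.find_in(picture, query): "uv" ([column, row] in pixels, amid what is visible of it).
- nets.masks_of(picture, query): "region" (480x640 bool, what is visible of it) and "uv" ([column, row] in pixels, amid what is visible of it).
- nets.landmark_of(picture, query): "uv" ([column, row] in pixels: a listed point, or the origin of a listed thing).
The state is a dict: "clock": time; "joint_pos": joint angles; "qvel": joint speeds; "tau": joint torques, N m; "tool_pos": TCP position; "orientation": TCP orientation; "force": force on the tool from outside, world axes, zero at the start; "moment": the same for the moment, N m; "opening": finger opening in m; "gripper_force": force on a finger pad.
Only numpy, scipy, OpenCV 4.12 (cv2) and the standard library are available. Lean on these libraries where they do the work, as an engineer would, in place of code of your own. Each camera call takes 0.05 s, during which the arm holds its last target. There are 200 camera calls.

## Working session

There is one attempt and no reset: what is moved stays moved. The work goes in short steps, Python scripts to look and compute and a shell command to move; the robot and the scene stay as the last step left them, time stands still between calls to the robot, and variables do not carry over. Pictures are saved under pics/ and viewed, at most 10 in all, crops included, and the job is handed in when it is done.

```bash
mkdir -p pics; ls
python3 - <<'E'
from plant import telemetry, snapshot, nets
import cv2,numpy as np
print(telemetry.get_obs())
for n in("top","scene"):
    p=snapshot(n); cv2.imwrite(f"pics/{n}0.png",p["frame"][...,::-1])
    print(n,p["fx"],p["cx"],p["cy"],p["rvec"],p["tvec"])
    for q in("unit","gland","cradle","stand","timer","start_top"):
        print(q,[(np.round(d["uv"],1).tolist(),round(d["confidence"],2)) for d in nets.landmark_of(p,q)[:2]])
E
```

```text
pics
{'clock': 0.0, 'joint_pos': array([-4.98411121e+01,  2.05915791e+01,  6.33858757e-01, -2.08637784e-02,
       -7.01355182e+01, -1.65064646e+01]), 'qvel': array([ 0.0074333 , -0.02145622,  0.04591459,  0.11481933, -0.07179608,
       -0.07788057]), 'tau': array([ 5.36458665e-04, -5.82726073e+01,  2.93063325e+01,  6.99733302e+00,
        6.89477936e-03, -1.80313100e-04]), 'tool_pos': array([ 0.27072025, -0.61812071,  0.40371912]), 'orientation': array([ 1.79905031e+02, -7.68898902e-03, -1.56354676e+02]), 'force': array([0.46655626, 0.27480777, 0.42250338]), 'moment': array([0.02059316, 0.04603535, 0.0211186 ]), 'gripper_force': 0.0, 'opening': 0.08765722811635802}
top 528.0838807600952 313.9447054440949 232.47145742577086 [ 2.1358288  -2.1596136   0.11579969] [0.01736251 0.57166482 1.61826346]
unit [([303.2, 239.8], 0.78)]
gland [([275.9, 177.7], 0.63), ([288.0, 222.0], 0.62)]
cradle [([405.4, 201.6], 0.5)]
stand [([406.8, 218.3], 0.61), ([301.8, 240.0], 0.41)]
timer [([245.1, 221.6], 0.75)]
start_top [([241.3, 225.8], 0.39)]
scene 434.75511443076175 318.29532534744766 242.9717270948833 [ 2.53439169  0.62017104 -0.19262453] [-0.50854009 -0.15901865  1.30041272]
unit [([146.8, 421.5], 0.71), ([316.9, 251.2], 0.68)]
gland [([341.1, 242.5], 0.87)]
cradle [([296.2, 370.1], 0.74)]
stand [([277.2, 369.4], 0.97), ([149.1, 421.0], 0.63)]
timer [([368.1, 209.1], 0.8)]
start_top []
```

View pics/top0.png

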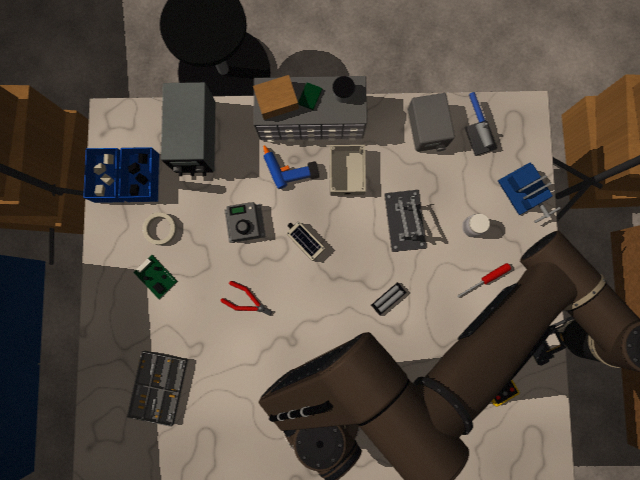

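View pics/scene0.png

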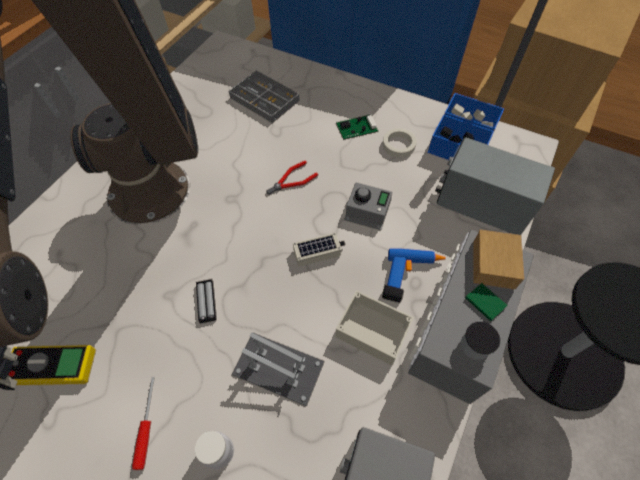

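Top view: the unit is near (308,240) with its gland end at (289,224). The stand is near (407,220) with its low end upward, and the timer button is near (244,227). Next I'll fit the poses against the masks in both views.

```bash
cat > h.py <<'E'
import numpy as np,cv2
from scipy.optimize import minimize
from plant import telemetry, snapshot, nets
def K(p): return np.array([[p["fx"],0,p["cx"]],[0,p["fy"],p["cy"]],[0,0,1.]])
def proj(p,X): return cv2.projectPoints(np.asarray(X,float).reshape(-1,1,3),np.array(p["rvec"]),np.array(p["tvec"]),K(p),None)[0][:,0]
def ray(p,uv,z):
    R=cv2.Rodrigues(np.array(p["rvec"]))[0]; C=-R.T@np.array(p["tvec"])
    d=R.T@np.linalg.inv(K(p))@np.array([uv[0],uv[1],1.]); return C+d*(z-C[2])/d[2]
def box(x0,x1,y0,y1,z0,z1): return np.array([[x,y,z] for x in(x0,x1) for y in(y0,y1) for z in(z0,z1)],float)/1000
S=8
def render(p,parts,o,roi):
    m=np.zeros((480,640),np.uint8); 
    big=np.zeros(((roi[3]-roi[1])*4,(roi[2]-roi[0])*4),np.uint8)
    c,s=np.cos(o[2]),np.sin(o[2]); R=np.array([[c,-s,0],[s,c,0],[0,0,1]])
    for B in parts:
        q=(proj(p,B@R.T+[o[0],o[1],0])+.5-roi[:2])*4-.5
        cv2.fillConvexPoly(big,cv2.convexHull(np.round(q*16).astype(np.int32)),255,cv2.LINE_AA,4)
    return cv2.resize(big,None,fx=.25,fy=.25,interpolation=cv2.INTER_AREA)/255.
def fit(views,parts,o0):
    rs=[]
    for p,m in views:
        r,c=np.where(m); rs.append((c.min()-15,r.min()-15,c.max()+16,r.max()+16))
    rs=[tuple(np.clip(r,0,[640,480,640,480])) for r in rs]
    def cost(o): return sum(np.abs(render(p,parts,o,r)-m[r[1]:r[3],r[0]:r[2]]).sum()/m.sum() for (p,m),r in zip(views,rs))
    best=None
    for sx in(0,.006):
        x0=np.array(o0)+[sx,-sx,0]
        sim=np.array([x0,x0+[.012,0,0],x0+[0,.012,0],x0+[0,0,.12]])
        b=minimize(cost,x0,method="Nelder-Mead",options=dict(initial_simplex=sim,xatol=1e-4,fatol=1e-4))
        if best is None or b.fun<best.fun: best=b
    return best
t=np.linspace(0,2*np.pi,16)[:-1]
def cyl(x0,x1,r,z): return np.array([[x,r*np.cos(a),z+r*np.sin(a)] for x in(x0,x1) for a in t])/1000
UNIT=[box(-60,60,-28,28,0,38),cyl(-78,-60,9,17)]
TIMER=[box(-55,55,-45,45,0,53)]
E
python3 - <<'E'
from h import *
ps={n:snapshot(n) for n in("top","scene")}
rois={"top":(200,170,460,275),"scene":(220,170,430,415)}
for q in("unit","stand","timer","cradle","start_top"):
    ms={}
    for n,p in ps.items():
        L=nets.masks_of(p,q)
        print(q,n,[(np.round(d["uv"],1).tolist(),round(d["confidence"],2),int(d["region"].sum())) for d in L])
        if L: np.save(f"m_{q}_{n}.npy",L[0]["region"])
for n,p in ps.items():
    x0,y0,x1,y1=rois[n]; f=p["frame"][...,::-1].copy(); k=3 if n=="top" else 2
    im=cv2.resize(f[y0:y1,x0:x1],None,fx=k,fy=k,interpolation=cv2.INTER_CUBIC)
    cv2.imwrite(f"pics/c_{n}.png",im)
p=ps["top"]
for nm,uv,z in(("gland",(289,224),.017),("unitc",(308,240),.038),("stand",(405,220),.006),("timer",(243,222),.053),("btn",(244,227),.075)): print(nm,ray(p,uv,z))
E
```

```text
unit top [([303.0, 239.4], 0.56, 785)]
unit scene [([318.2, 247.0], 0.76, 1180), ([403.0, 137.6], 0.67, 534)]
stand top [([403.1, 219.2], 0.86, 2045)]
stand scene [([277.5, 367.4], 0.89, 3785)]
timer top [([244.0, 219.1], 0.91, 1378), ([347.2, 170.3], 0.58, 1772)]
timer scene [([366.7, 206.3], 0.72, 1592)]
cradle top [([244.1, 221.0], 0.73, 1310), ([403.8, 217.5], 0.55, 353)]
cradle scene [([275.1, 349.4], 0.73, 558)]
start_top top [([242.1, 225.2], 0.55, 82)]
start_top scene [([360.9, 192.1], 0.48, 68)]
gland [0.60237292 0.09040797 0.017     ]
unitc [0.54811169 0.02980955 0.038     ]
stand [ 0.61217824 -0.27929413  0.006     ]
timer [0.605302   0.23154449 0.053     ]
btn [0.58647437 0.22497628 0.075     ]
```

View pics/c_top.png

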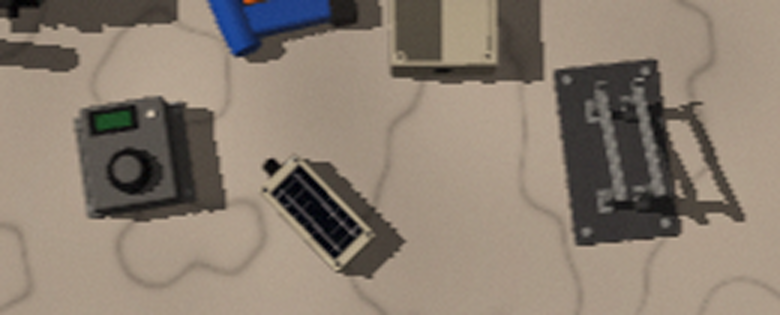

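View pics/c_scene.png

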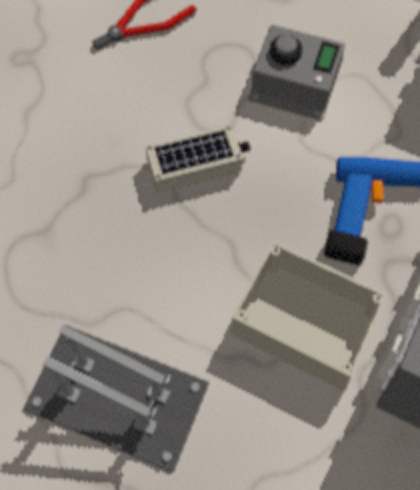

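The crops confirm the layout. The plate corners in the top crop are at (556,70), (657,60), (680,236) and (580,244), the lips are at the far end, and the unit's gland is at crop (270,165). Now the pose fits.

```bash
cat > fitall.py <<'E'
from h import *
ps={n:snapshot(n) for n in("top","scene")}
M=lambda q:[(ps[n],np.load(f"m_{q}_{n}.npy")) for n in ps]
def bars(xo,uy=(-19,19)):
    out=[]
    a=np.radians(20);T=np.array([[np.cos(a),0,-np.sin(a)],[0,1,0],[np.sin(a),0,np.cos(a)]])
    for y in uy:
        for b in (box(-10,116,y-5,y+5,-8,0),box(-10,0,y-5,y+5,-8,12)): out.append(b@T.T+[xo,0,.075])
    return out
g0=[.555,.033,np.arctan2(-.0602,-.0542)]  # +x away from gland; refined below
for q,parts,o0 in(("unit",UNIT,[.55,.035,np.arctan2(-.06,-.054)]),("timer",TIMER,[.605,.23,-1.5]),("stand",[box(-95,95,-55,55,0,6)]+bars(-.059),[.612,-.279,np.pi+.1])):
    for vs in (M(q),M(q)[:1],M(q)[1:]):
        b=fit(vs,parts,o0); print(q,np.round(b.x[:2],4),round(np.degrees(b.x[2]),2),round(b.fun,3))
    if q=="stand":
        o=fit(M(q),parts,o0).x
# cradle origin from landmarks
for q,z in(("cradle",.075),("start_top",.075),("gland",.017)):
    for n,p in ps.items():
        for d in nets.landmark_of(p,q)[:2]: print(q,n,np.round(ray(p,d["uv"],z)[:2],4),round(d["confidence"],2))
pl=np.array([[556,70],[657,60],[680,236],[580,244]])/3+[200-.33,170-.33]
P=np.array([ray(ps["top"],u,.006)[:2] for u in pl]); print("plate",P.round(4),P.mean(0),[np.linalg.norm(P[i]-P[i-1]) for i in range(4)],np.degrees(np.arctan2(*(P[2]+P[3]-P[0]-P[1])[::-1])))
E
python3 fitall.py
```

```text
unit [0.5477 0.0398] -136.4 0.164
unit [0.5473 0.0377] -135.75 0.092
unit [0.5483 0.0412] -135.95 0.051
timer [0.6114 0.2321] -83.24 0.365
timer [0.6078 0.2317] -80.65 0.167
timer [0.6148 0.2284] -89.43 0.167
stand [ 0.6127 -0.2772] 185.65 0.077
stand [ 0.6121 -0.2776] 185.54 0.03
stand [ 0.6133 -0.2762] 185.68 0.041
cradle top [ 0.6596 -0.2755] 0.49
cradle scene [ 0.6705 -0.2761] 0.79
cradle scene [0.4677 0.461 ] 0.72
start_top top [0.5821 0.2259] 0.63
start_top scene [0.5863 0.2274] 0.56
gland top [0.611  0.0846] 0.7
gland top [ 0.7716 -0.0808] 0.33
gland scene [0.6015 0.0856] 0.82
plate [[ 0.7007 -0.218 ]
 [ 0.7101 -0.3262]
 [ 0.5207 -0.3438]
 [ 0.5134 -0.2383]] [ 0.61119568 -0.28155724] [np.float64(0.18833686461758675), np.float64(0.10854621292417684), np.float64(0.19022082793420675), np.float64(0.1057265474349341)] -174.2543142752922
```

```bash
cat > ov.py <<'E'
from h import *
from fitall import bars,ps
tiles=[]
o=[.6125,-.2772,np.radians(185.65)]
for n,c in(("top",(403,219)),("scene",(277,367))):
    p=ps[n]; k=8; x0,y0=c[0]-40-(10 if n=="scene" else 0),c[1]-37
    W=(80 if n=="top" else 100)
    f=cv2.resize(p["frame"][y0:y0+75,x0:x0+W,::-1],None,fx=5,fy=5,interpolation=cv2.INTER_CUBIC)
    g=f.copy()
    R=cv2.Rodrigues(np.array([0,0,o[2]]))[0]
    for B in bars(-.059):
        q=((proj(p,B@R.T+[o[0],o[1],0])+.5-[x0,y0])*5)
        cv2.polylines(g,[cv2.convexHull(np.round(q).astype(np.int32))],True,(0,0,255),1)
    tiles.append(np.hstack([f,g]) if n=="top" else g)
    if n=="top":
        x0,y0=215,195
        t2=cv2.resize(p["frame"][y0:y0+55,x0:x0+55,::-1],None,fx=5,fy=5,interpolation=cv2.INTER_CUBIC)
        u=((proj(p,[[.584,.2265,.075]])[0]+.5-[x0,y0])*5).astype(int); cv2.drawMarker(t2,u.tolist(),(0,0,255),0,8)
        extra=t2
h=375
r2=np.hstack([tiles[1][:,:500],cv2.copyMakeBorder(extra,0,100,0,25,0)])
im=np.vstack([tiles[0][:300],r2[:300]])
im=np.vstack([tiles[0][30:330],r2[40:340]]) if False else im
cv2.imwrite("pics/ov.png",im[:600,:800])
E
python3 ov.py >/dev/null
```

```text
(no output)
```

View pics/ov.png

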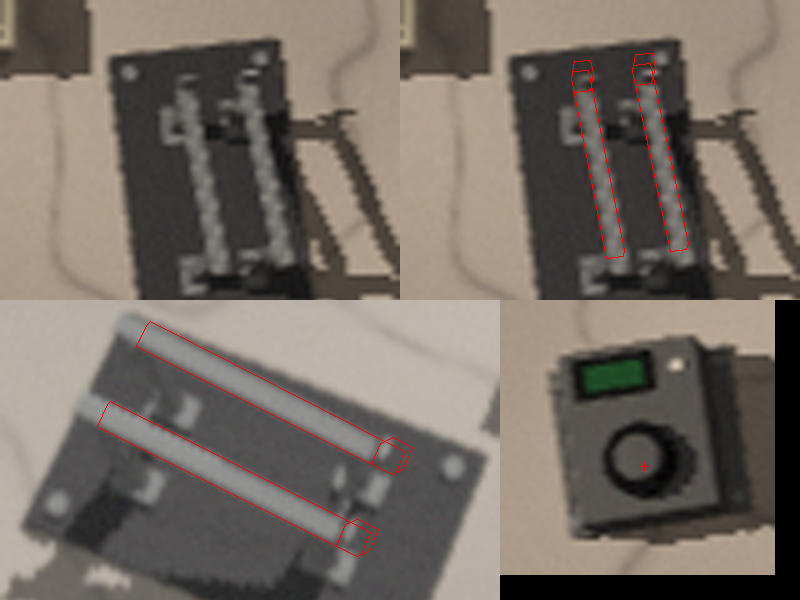

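```bash
cat > bar.py <<'E'
from h import *
from fitall import ps
o=[.6125,-.2772,np.radians(185.65)]
R=cv2.Rodrigues(np.array([0,0,o[2]]))[0];a=np.radians(20)
G={n:cv2.cvtColor(p["frame"],cv2.COLOR_RGB2GRAY).astype(np.float32) for n,p in ps.items()}
def samp(n,xc,y):  # xc along bar from xo=-.059 reference
    X=np.stack([-.059+xc*np.cos(a),y,.075+xc*np.sin(a)],-1)@R.T+[o[0],o[1],0]
    uv=proj(ps[n],X).astype(np.float32); return cv2.remap(G[n],uv[:,0],uv[:,1],cv2.INTER_LINEAR)
for n in ps:
    x=np.linspace(.03,.1,40); ys=np.arange(-32,33,2)/1000
    print(n,"lat",list(zip((ys*1000).astype(int).tolist(),[int(samp(n,x,np.full(40,y)).mean()) for y in ys])))
    x=np.arange(-24,146,4)/1000
    for y in(-.019,.019):
        v=np.mean([samp(n,x,np.full(len(x),y+d)) for d in(-.002,0,.002)],0)
        print(n,y,list(zip((x*1000).astype(int).tolist(),v.astype(int).tolist())))
E
python3 bar.py | grep -v "^unit\|^timer\|^stand"
```

```text
cradle top [ 0.6611 -0.2762] 0.76
cradle top [ 0.4143 -0.4901] 0.44
cradle scene [ 0.6666 -0.2786] 0.82
start_top top [0.5998 0.2272] 0.64
start_top scene [0.5881 0.2268] 0.62
gland top [0.6034 0.0923] 0.9
gland scene [0.5998 0.0929] 0.9
gland scene [ 0.3747 -0.226 ] 0.18
plate [[ 0.7007 -0.218 ]
 [ 0.7101 -0.3262]
 [ 0.5207 -0.3438]
 [ 0.5134 -0.2383]] [ 0.61119568 -0.28155724] [np.float64(0.18833686461758675), np.float64(0.10854621292417684), np.float64(0.19022082793420675), np.float64(0.1057265474349341)] -174.2543142752922
top lat [(-32, 61), (-30, 60), (-28, 59), (-26, 63), (-24, 83), (-22, 103), (-20, 114), (-18, 116), (-16, 113), (-14, 96), (-12, 73), (-10, 53), (-8, 49), (-6, 50), (-4, 50), (-2, 51), (0, 52), (2, 53), (4, 51), (6, 49), (8, 49), (10, 48), (12, 55), (14, 80), (16, 102), (18, 114), (20, 115), (22, 111), (24, 90), (26, 63), (28, 39), (30, 32), (32, 30)]
top -0.019 [(-24, [68]), (-20, [52]), (-16, [49]), (-12, [52]), (-8, [56]), (-4, [81]), (0, [65]), (4, [77]), (8, [102]), (12, [110]), (16, [111]), (20, [109]), (24, [112]), (28, [108]), (32, [109]), (36, [111]), 
[... 1753 characters left out ...]
 [143]), (116, [143]), (120, [144]), (124, [143]), (128, [155]), (132, [176]), (136, [176]), (140, [176]), (144, [175])]
scene 0.019 [(-24, [80]), (-20, [80]), (-16, [80]), (-12, [81]), (-8, [81]), (-4, [101]), (0, [113]), (4, [125]), (8, [138]), (12, [138]), (16, [138]), (20, [140]), (24, [140]), (28, [139]), (32, [140]), (36, [139]), (40, [140]), (44, [140]), (48, [141]), (52, [140]), (56, [141]), (60, [142]), (64, [146]), (68, [147]), (72, [146]), (76, [146]), (80, [146]), (84, [146]), (88, [146]), (92, [148]), (96, [146]), (100, [148]), (104, [145]), (108, [146]), (112, [147]), (116, [147]), (120, [146]), (124, [146]), (128, [158]), (132, [176]), (136, [178]), (140, [178]), (144, [177])]
```

Bars are centred on y = ±19 mm in the plate. Lip faces sit at stand x ≈ -54.7 mm, putting the cradle origin at about (0.667, -0.272). First move: spin, then go over the unit.

```bash
cat > go.py <<'E'
# usage: go.py x y z(TCP) yaw -> remaining shift in tool axes /0.2 and spin /90
import sys,numpy as np
from plant import telemetry
from scipy.spatial.transform import Rotation as Ro
s=telemetry.get_obs(); R=Ro.from_euler("xyz",s["orientation"],degrees=True).as_matrix()
x,y,z,yaw=map(float,sys.argv[1:5]); d=R.T@(np.array([x,y,z])-s["tool_pos"])
w=(yaw-s["orientation"][2]+180)%360-180
print("shift",(d/.2).round(3),"spin",round(-w/90,4),"t",round(s["clock"],2),"pos",s["tool_pos"].round(4),s["orientation"].round(2),"F",s["force"].round(1),"op",round(s["opening"],4),"gf",s["gripper_force"])
E
python3 -m creep '[[[0,0,0,-0.075,1],[0,0,0,-0.075,1],[0,0,0,-0.076,1],[-0.1,0.043,0,0,1],[-0.182,0.078,0,0,1],[-0.182,0.078,0,0,1],[-0.182,0.078,0,0,1],[-0.182,0.078,0,0,1]]]'
python3 go.py .5478 .039 .300 -136
```

```text
clock: 3.17
tool_pos: [0.3408, -0.4507, 0.4046]
orientation: [-180.0, -0.0, -136.0]
force: [0.8, -0.1, 0.8]
opening: 0.0874
gripper_force: 0.0
shift [-2.445  1.044  0.523] spin -0.0005 t 3.17 pos [ 0.3408 -0.4507  0.4046] [-179.99   -0.   -136.05] F [ 0.8 -0.1  0.8] op 0.0874 gf 0.0
```

```bash
python3 -m creep '[[[-0.188,0.08,0,0,1],[-0.188,0.08,0,0,1],[-0.188,0.08,0,0,1],[-0.188,0.08,0,0,1],[-0.188,0.08,0,0,1],[-0.188,0.08,0,0,1],[-0.188,0.08,0,0,1],[-0.188,0.08,0,0,1]]]' >/dev/null
python3 -m creep '[[[-0.188,0.08,0.04,0,1],[-0.188,0.08,0.04,0,1],[-0.188,0.08,0.04,0,1],[-0.188,0.08,0.04,0,1],[-0.12,0.05,0.1,0,1],[-0.06,0.03,0.13,0,1],[0,0,0.1,0,1],[0,0,0,0,1]]]' >/dev/null
python3 go.py .5478 .039 .181 -136
```

```text
shift [-0.021 -0.001  0.608] spin 0.0005 t 4.5 pos [0.5454 0.0365 0.3026] [ 179.81   -0.34 -135.95] F [-0.3 -0.6  1.2] op 0.088 gf 0.0
```

```bash
python3 -m creep '[[[-0.021,0,0.13,0,1],[0,0,0.16,0,1],[0,0,0.15,0,1],[0,0,0.1,0,1],[0,0,0.05,0,1],[0,0,0.01,0,1],[0,0,0,0,1],[0,0,0,0,1]]]' >/dev/null
python3 go.py .5478 .039 .182 -136
python3 -m creep '[[[0,0,0,0,0],[0,0,0,0,0],[0,0,0,0,0],[0,0,0,0,0],[0,0,0,0,0],[0,0,0,0,0],[0,0,0,0,0],[0,0,0,0,0]]]'
```

```text
shift [0.009 0.01  0.031] spin 0.0 t 5.17 pos [0.5505 0.0389 0.1883] [-1.7994e+02  1.2000e-01 -1.3600e+02] F [-0.5  0.3 -0.7] op 0.0879 gf 0.0
clock: 5.83
tool_pos: [0.5496, 0.0388, 0.1869]
orientation: [180.0, -0.0, -136.0]
force: [-2.9, 2.3, 4.9]
opening: 0.0559
gripper_force: 30.0
```

```bash
python3 -m creep '[[[0,0,-0.03,0,0],[0,0,-0.06,0,0],[0,0,-0.12,0,0],[0,0,-0.17,0,0],[0,0,-0.17,0,0],[0,0,-0.16,0.05,0],[0,0,-0.1,0.07,0],[0,0,-0.055,0.075,0]]]' 
python3 -m creep '[[[0,0,0,0.075,0],[0,0,0,0.075,0],[0,0,0,0.06,0],[0,0,0,0.021,0],[0,0,0,0,0]]]' >/dev/null
python3 go.py .6185 -.2766 .36 -174.35
```

```text
clock: 6.5
tool_pos: [0.55, 0.0387, 0.3632]
orientation: [-180.0, 0.2, -153.8]
force: [-0.1, 0.1, -3.1]
opening: 0.056
gripper_force: 30.0
shift [-0.192 -1.602 -0.002] spin -0.0011 t 6.92 pos [0.5494 0.0386 0.3595] [-1.8000e+02 -4.0000e-02 -1.7445e+02] F [-0.6  0.3 -2.8] op 0.0561 gf 30.000782310962677
```

```bash
python3 -m creep '[[[-0.01,-0.06,0,0,0],[-0.02,-0.12,0,0,0],[-0.02,-0.18,0,0,0],[-0.02,-0.18,0,0,0],[-0.02,-0.18,0,0,0],[-0.02,-0.18,0,0,0],[-0.02,-0.18,0,0,0],[-0.02,-0.18,0,0,0]]]' >/dev/null
python3 -m creep '[[[-0.02,-0.15,0,0,0],[-0.01,-0.1,0,0,0],[-0.01,-0.06,0,0,0],[-0.002,-0.032,0,0,0],[0,0,0,0,0],[0,0,0,0,0]]]' >/dev/null
python3 go.py .6185 -.2766 .30 -174.35
python3 - <<'E'
from h import *
ps={n:snapshot(n) for n in("top","scene")}
s=telemetry.get_obs(); zb=s["tool_pos"][2]-.159-.028; print(zb)
P=[b+[0,0,zb] for b in UNIT]
ti=[]
for n,p in ps.items():
    L=nets.masks_of(p,"unit"); print([(d["uv"],d["confidence"],d["region"].sum()) for d in L])
    for d in nets.landmark_of(p,"gland")[:1]: print("gland",ray(p,d["uv"],zb+.017),d["confidence"])
    c=proj(p,[[.62,-.277,.16]])[0].astype(int); f=p["frame"][c[1]-50:c[1]+50,c[0]-65:c[0]+65,::-1]
    f=np.ascontiguousarray(cv2.resize(f,None,fx=3,fy=3,interpolation=cv2.INTER_CUBIC))
    R=cv2.Rodrigues(np.array([0,0,np.radians(s["orientation"][2])]))[0]
    for B in P:
        q=(proj(p,(B+[.001,0,0])@R.T+[s["tool_pos"][0],s["tool_pos"][1],0])+.5-c+[65,50])*3
        cv2.polylines(f,[cv2.convexHull(np.round(q).astype(np.int32))],True,(0,0,255),1)
    ti.append(f)
cv2.imwrite("pics/held.png",np.hstack(ti))
E
```

```text
shift [ 0.004 -0.003  0.297] spin 0.0002 t 8.08 pos [ 0.6192 -0.2759  0.3594] [ 1.7997e+02 -3.0000e-02 -1.7433e+02] F [-0.6  1.2 -2.6] op 0.0562 gf 29.99983459711075
0.17284858955829546
[([409.9, 218.2], 0.75, np.int64(300)), ([246.7, 222.6], 0.29, np.int64(1310))]
[([292.3, 347.8], 0.91, np.int64(818))]
gland [ 0.69634201 -0.2743856   0.18984859] 0.7
```

View pics/held.png

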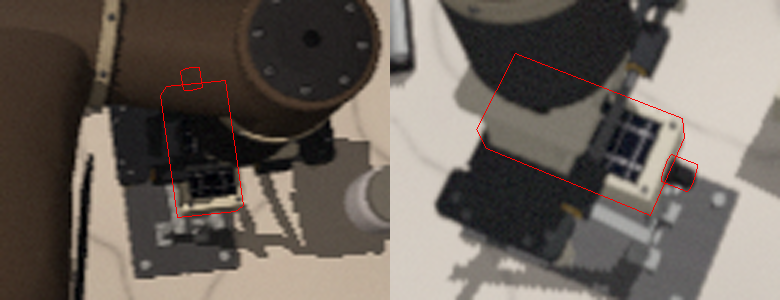

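The held unit is level with its gland downhill, and the overlay agrees in both views. Lower it so the uphill edge touches the arms and turns the unit in the pads.

```bash
python3 -m creep '[[[0.004,-0.003,0.05,0,0],[0,0,0.08,0,0],[0,0,0.06,0,0],[0,0,0.04,0,0],[0,0,0.02,0,0],[0,0,0.01,0,0],[0,0,0,0,0],[0,0,0,0,0]]]' 
python3 -m creep '[[[0,0,0.015,0,0],[0,0,0.015,0,0],[0,0,0.015,0,0],[0,0,0,0,0]]]'
python3 -m creep '[[[0,0,0.015,0,0],[0,0,0.015,0,0],[0,0,0,0,0]]]'
```

```text
clock: 9.05
tool_pos: [0.619, -0.2771, 0.3081]
orientation: [-180.0, 0.0, -174.3]
force: [0.0, -0.3, -1.8]
opening: 0.0557
gripper_force: 30.0
clock: 9.38
tool_pos: [0.6193, -0.277, 0.2993]
orientation: [-179.9, 0.1, -174.3]
force: [2.5, -0.1, 2.2]
opening: 0.0557
gripper_force: 30.0
clock: 9.63
tool_pos: [0.6202, -0.2769, 0.2939]
orientation: [-179.9, 0.3, -174.3]
force: [4.9, 1.4, 2.7]
opening: 0.056
gripper_force: 30.0
```

```bash
python3 -m creep '[[[0,0,0.015,0,0],[0,0,0.015,0,0],[0,0,0,0,0]]]'
python3 -m creep '[[[0,0,0.015,0,0],[0,0,0.01,0,0],[0,0,0,0,0]]]'
```

```text
clock: 9.88
tool_pos: [0.6207, -0.2768, 0.2882]
orientation: [-179.9, 0.3, -174.3]
force: [6.1, 0.4, 4.2]
opening: 0.0558
gripper_force: 30.0
clock: 10.13
tool_pos: [0.6208, -0.2768, 0.2852]
orientation: [-179.9, 0.4, -174.3]
force: [3.6, 4.2, 14.1]
opening: 0.0558
gripper_force: 30.0
```

```bash
python3 -m creep '[[[0,0,0.007,0,0],[0,0,0.007,0,0],[0,0,0,0,0],[0,0,0,0,0]]]'
```

```text
clock: 10.47
tool_pos: [0.6207, -0.2768, 0.285]
orientation: [-179.8, 0.5, -174.2]
force: [-3.2, 7.7, 27.5]
opening: 0.056
gripper_force: 30.0
```

```bash
cat > look.py <<'E'
from h import *
import sys
ps={n:snapshot(n) for n in("top","scene")}
a=np.radians(20);T=np.array([[np.cos(a),0,-np.sin(a)],[0,1,0],[np.sin(a),0,np.cos(a)]])
R=cv2.Rodrigues(np.array([0,0,np.radians(185.65)]))[0]
fr=lambda B,x=.060:((B+[x,0,0])@T.T+[-.0547,0,.075])@R.T+[.6125,-.2772,0]
ti=[]
for n,p in ps.items():
    for d in nets.landmark_of(p,"gland")[:1]: print(n,"gland uv",d["uv"],"expected",proj(p,fr(np.array([[-.078,0,.017]])))[0],d["confidence"])
    if n=="top" and len(sys.argv)<3: continue
    c=proj(p,[[.65,-.275,.1]])[0].astype(int); w,h=(45,40)
    f=np.ascontiguousarray(cv2.resize(p["frame"][c[1]-h:c[1]+h,c[0]-w:c[0]+w,::-1],None,fx=4,fy=4,interpolation=cv2.INTER_CUBIC))
    g=f.copy()
    for B in UNIT:
        q=(proj(p,fr(B))+.5-c+[w,h])*4
        cv2.polylines(g,[cv2.convexHull(np.round(q).astype(np.int32))],True,(0,0,255),1)
    ti.append(np.hstack([f,g][:2]))
cv2.imwrite(sys.argv[1],np.vstack(ti)[:600,:800])
E
python3 look.py pics/l1.png
```

```text
scene gland uv [308.0, 372.2] expected [306.70939833 369.78649106] 0.73
```

View pics/l1.png

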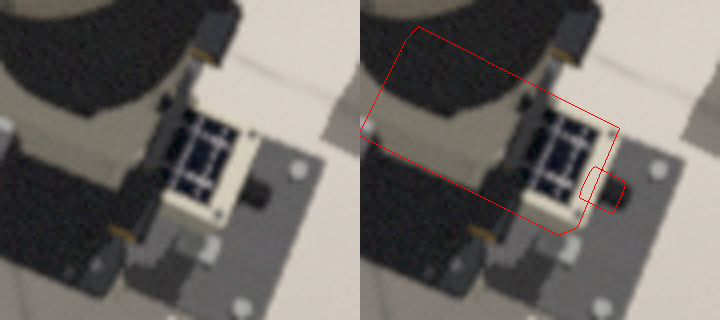

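Run:
```python
from h import *
p=snapshot("scene"); s=telemetry.get_obs(); g=s["tool_pos"]-[0,0,.159]
c=proj(p,[[.65,-.275,.1]])[0].astype(int)
R=cv2.Rodrigues(np.array([0,0,np.radians(s["orientation"][2])]))[0]
pts=np.array([[-78,0,17],[-60,-28,38],[-60,28,38]])/1000
for th in(0,8,12,16,20):
    a=np.radians(th);T=np.array([[np.cos(a),0,-np.sin(a)],[0,1,0],[np.sin(a),0,np.cos(a)]])
    print(th,(((proj(p,(pts-[-.001,0,.028])@T.T@R.T+g)+.5-c+[45,40])*4).round(0)).tolist())
```

```text
0 [[268.0, 187.0], [256.0, 113.0], [213.0, 215.0]]
8 [[265.0, 191.0], [258.0, 119.0], [215.0, 219.0]]
12 [[262.0, 193.0], [258.0, 121.0], [216.0, 222.0]]
16 [[259.0, 194.0], [258.0, 123.0], [216.0, 223.0]]
20 [[255.0, 195.0], [257.0, 125.0], [215.0, 225.0]]
```

The picture is ambiguous: the stop came 4 mm higher than expected, so the end may be standing on the lips. I'll lift a little, shift 8 mm uphill and lower again to compare.

```bash
python3 -m creep '[[[0,0,-0.02,0,0],[0,0,-0.03,0,0],[0.02,0,0,0,0],[0.02,0,0,0,0],[0,0,0,0,0],[0,0,0,0,0]]]'
python3 -m creep '[[[0,0,0.013,0,0],[0,0,0.01,0,0],[0,0,0,0,0],[0,0,0,0,0]]]'
python3 -m creep '[[[0,0,0.01,0,0],[0,0,0.005,0,0],[0,0,0,0,0],[0,0,0,0,0]]]'
```

```text
clock: 11.22
tool_pos: [0.6103, -0.278, 0.2887]
orientation: [180.0, -0.0, -174.4]
force: [-0.7, 0.4, 2.5]
opening: 0.056
gripper_force: 30.0
clock: 11.55
tool_pos: [0.6109, -0.2778, 0.284]
orientation: [-180.0, -0.0, -174.3]
force: [1.0, -0.4, 2.5]
opening: 0.0561
gripper_force: 30.0
clock: 11.88
tool_pos: [0.6112, -0.2779, 0.2827]
orientation: [-179.9, 0.1, -174.3]
force: [-0.4, 1.0, 10.8]
opening: 0.0558
gripper_force: 30.0
```

At the uphill spot it stops about 6 mm lower relative to the slope, so it was on the lips before. It's on the bars now; I'll press flat, then slide downhill.

```bash
python3 -m creep '[[[0,0,0.006,0,0],[0,0,0,0,0],[0,0,0,0,0]]]'
python3 -m creep '[[[-0.005,0,-0.003,0,0],[-0.005,0,0.0018,0,0],[-0.005,0,0.0018,0,0],[0,0,0,0,0]]]'
python3 -m creep '[[[-0.005,0,0.0018,0,0],[-0.005,0,0.0018,0,0],[0,0,0,0,0]]]'
```

```text
clock: 12.13
tool_pos: [0.6115, -0.278, 0.2825]
orientation: [-179.9, 0.2, -174.3]
force: [0.1, 1.6, 14.6]
opening: 0.0562
gripper_force: 30.0
clock: 12.47
tool_pos: [0.6142, -0.2778, 0.2815]
orientation: [-179.9, 0.1, -174.3]
force: [-1.0, 0.6, 11.7]
opening: 0.0562
gripper_force: 30.0
clock: 12.72
tool_pos: [0.6162, -0.2777, 0.2808]
orientation: [-179.9, 0.1, -174.3]
force: [-0.8, 0.4, 12.1]
opening: 0.056
gripper_force: 30.0
```

```bash
for i in 1; do python3 -m creep '[[[-0.005,0,0.0018,0,0],[-0.005,0,0.0018,0,0],[0,0,0,0,0]]]'; python3 -m creep '[[[-0.005,0,0.0018,0,0],[-0.005,0,0.0018,0,0],[0,0,0,0,0]]]'; done
```

```text
clock: 12.97
tool_pos: [0.6182, -0.2775, 0.2801]
orientation: [-179.9, 0.1, -174.3]
force: [-1.2, -0.5, 11.5]
opening: 0.056
gripper_force: 30.0
clock: 13.22
tool_pos: [0.619, -0.2775, 0.2799]
orientation: [-179.9, -0.0, -174.3]
force: [-7.7, 0.3, 17.9]
opening: 0.0559
gripper_force: 30.0
```

It has reached the lips (horizontal force up, motion stopped). One small push more, then release gently and look.

```bash
python3 -m creep '[[[-0.005,0,0.0018,0,0],[0,0,-0.004,0,0],[0,0,0,0,0.75],[0,0,0,0,0.75],[0,0,0,0,0.75],[0,0,0,0,0.8],[0,0,0,0,1],[0,0,0,0,1]]]'
python3 -m creep '[[[0,0,-0.03,0,1],[0,0,-0.06,0,1],[0,0,-0.12,0,1],[0,0,-0.18,0,1],[0,0,-0.18,0,1],[0,0,-0.1,0,1],[0,0,0,0,1]]]'
python3 look.py pics/l2.png
```

```text
clock: 13.88
tool_pos: [0.6207, -0.2767, 0.2777]
orientation: [180.0, -0.0, -174.3]
force: [-0.5, -0.1, -0.3]
opening: 0.0785
gripper_force: 0.0
clock: 14.47
tool_pos: [0.6214, -0.2773, 0.4203]
orientation: [-179.7, 0.6, -174.3]
force: [1.5, 0.2, 0.4]
opening: 0.0873
gripper_force: 0.0
top gland uv [407.9, 191.2] expected [404.93489143 191.19721723] 0.58
scene gland uv [305.3, 370.4] expected [306.70939833 369.78649106] 0.79
```

View pics/l2.png

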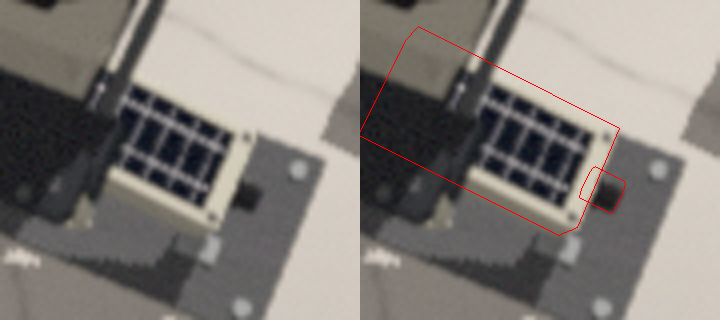

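Released and seated close to the overlay. Now I'll refine the button position.

Run:
```python
from h import *
ti=[]
t=np.linspace(0,2*np.pi,40)
for n in("top","scene"):
    p=snapshot(n); c=proj(p,[[.588,.229,.07]])[0].astype(int); w=20
    for q in nets.landmark_of(p,"start_top")[:1]: print(n,q["uv"],ray(p,q["uv"],.075),q["confidence"])
    for q in nets.masks_of(p,"start_top")[:1]: print(n,"mask",q["uv"],ray(p,q["uv"],.070),q["region"].sum())
    f=np.ascontiguousarray(cv2.resize(p["frame"][c[1]-w:c[1]+w,c[0]-w:c[0]+w,::-1],None,fx=9,fy=9,interpolation=cv2.INTER_CUBIC))
    g=f.copy()
    for r,z in((.015,.075),(.023,.065)):
        q=(proj(p,np.stack([.588+r*np.cos(t),.229+r*np.sin(t),0*t+z],-1))+.5-c+w)*9
        cv2.polylines(g,[np.round(q).astype(np.int32)],True,(0,0,255),1)
    ti.append(np.hstack([f,g]))
cv2.imwrite("pics/btn.png",np.clip(np.vstack(ti)[:600,:800]*1.6,0,255))
```

```text
top [242.9, 227.8] [0.58403723 0.22834558 0.075     ] 0.55
top mask [242.5, 225.7] [0.59127084 0.23039632 0.07      ] 66
scene [363.4, 193.9] [0.59745265 0.22346713 0.075     ] 0.48[ WARN:0@4.346] global loadsave.cpp:1063 imwrite_ Unsupported depth image for selected encoder is fallbacked to CV_8U.
```

View pics/btn.png

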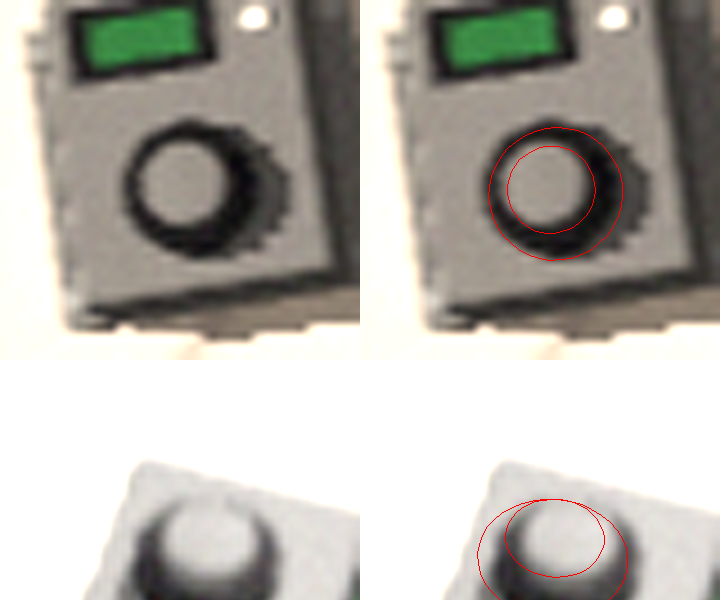

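```bash
python3 go.py .591 .2305 .29 -174.3
```

```text
shift [-0.103  2.539  0.608] spin -0.0005 t 14.97 pos [ 0.6207 -0.2768  0.4115] [ 1.7998e+02 -7.0000e-02 -1.7435e+02] F [-0.7 -0.4 -0.6] op 0.0879 gf 0.0
```

```bash
python3 -m creep '[[[-0.003,0.06,0,0,1],[-0.008,0.13,0,0,0.5],[-0.008,0.19,0,0,0],[-0.008,0.19,0,0,0],[-0.008,0.19,0,0,0],[-0.008,0.19,0,0,0],[-0.008,0.19,0,0,0],[-0.008,0.19,0,0,0]]]' >/dev/null
python3 -m creep '[[[-0.008,0.19,0,0,0],[-0.008,0.19,0,0,0],[-0.008,0.19,0,0,0],[-0.008,0.19,0,0,0],[-0.008,0.19,0,0,0],[-0.008,0.19,0,0,0],[0,0.1,0,0,0],[0,0,0,0,0]]]' >/dev/null
python3 go.py .591 .2305 .26 -174.3
python3 - <<'E'
from h import *
ps={n:snapshot(n) for n in("top","scene")}
a=np.radians(20);T=np.array([[np.cos(a),0,-np.sin(a)],[0,1,0],[np.sin(a),0,np.cos(a)]])
U=[]
# box & gland in cradle coordinates, as stand-frame parts about the unit origin (z over bench kept)
for B in UNIT: U.append(B@T.T+[0,0,.075+.060*np.sin(a)])
vs=[]
for n,p in ps.items():
    L=nets.masks_of(p,"unit"); print(n,[(d["uv"],round(d["confidence"],2),int(d["region"].sum())) for d in L])
    for d in L:
        e=proj(p,[[.611,-.277,.11]])[0]
        if np.hypot(*(np.array(d["uv"])-e))<25: vs.append((p,d["region"])); break
ex=np.array([.6125,-.2772])+(-.0547+.06*np.cos(a))*np.array([np.cos(np.radians(185.65)),np.sin(np.radians(185.65))])
print("expected",ex,185.65)
for v in (vs,vs[:1],vs[1:]):
    if v: b=fit(v,U,[ex[0],ex[1],np.radians(185.65)]); print(b.x[:2],np.degrees(b.x[2]),b.fun)
E
```

```text
shift [ 0.003 -0.054  0.758] spin 0.0019 t 16.3 pos [0.5905 0.2413 0.4116] [ 1.7999e+02 -2.0000e-02 -1.7413e+02] F [ 0.2 -0.6 -0.1] op 0.001 gf 0.0
top [([406.4, 211.6], 0.89, 920), ([345.0, 169.2], 0.26, 1828)]
scene [([365.9, 189.3], 0.59, 80)]
expected [ 0.61082661 -0.27736555] 185.65
[ 0.6116863  -0.27930913] 186.28467925837634 0.05420716112531969
[ 0.6116863  -0.27930913] 186.28467925837634 0.05420716112531969
```

Unit fit is within 2 mm and 1° of the target. Now press the button.

```bash
python3 -m creep '[[[0.003,-0.054,0.1,0,0],[0,0,0.18,0,0],[0,0,0.18,0,0],[0,0,0.15,0,0],[0,0,0.08,0,0],[0,0,0.03,0,0],[0,0,0,0,0],[0,0,0,0,0]]]'
python3 go.py .591 .2305 .247 -174.3
```

```text
clock: 17.17
tool_pos: [0.5924, 0.2256, 0.2693]
orientation: [180.0, 0.1, -174.4]
force: [1.0, -0.3, 0.4]
opening: 0.0005
gripper_force: 0.0
shift [0.005 0.025 0.111] spin -0.0009 t 17.17 pos [0.5924 0.2256 0.2693] [ 1.7999e+02  6.0000e-02 -1.7438e+02] F [ 1.  -0.3  0.4] op 0.0005 gf 0.0
```

```bash
python3 -m creep '[[[0.005,0.025,0.02,0,0],[0,0,0.03,0,0],[0,0,0.025,0,0],[0,0,0.02,0,0],[0,0,0.01,0,0],[0,0,0,0,0],[0,0,0,0,0]]]'
python3 -m creep '[[[0,0,0.01,0,0],[0,0,0.005,0,0],[0,0,0,0,0],[0,0,0,0,0]]]'
```

```text
clock: 17.75
tool_pos: [0.5905, 0.2313, 0.2478]
orientation: [180.0, 0.1, -174.3]
force: [-1.5, 1.7, 4.7]
opening: 0.0002
gripper_force: 2.3
clock: 18.08
tool_pos: [0.5904, 0.2313, 0.2471]
orientation: [180.0, 0.1, -174.3]
force: [-8.9, 0.5, 21.2]
opening: 0.0004
gripper_force: 10.7
```

The button bottomed at 21 N (about 5 N holds it fully down). Lift off and check.

```bash
python3 -m creep '[[[0,0,0,0,0],[0,0,-0.04,0,0],[0,0,-0.1,0,0],[0,0,-0.18,0,0],[0,0,-0.18,0,0],[0,0,-0.15,0,0],[0,0,0,0,0],[0,0,0,0,0]]]'
sed -i 's/\[f,g\]\[:2\]/[f,g]/' look.py; python3 look.py pics/l3.png both
```

```text
clock: 18.75
tool_pos: [0.5905, 0.2309, 0.3763]
orientation: [179.9, 0.2, -174.4]
force: [-0.0, 0.5, -1.3]
opening: 0.0009
gripper_force: 0.0
top gland uv [405.2, 191.4] expected [404.93489143 191.19721723] 0.87
scene gland uv [307.3, 369.3] expected [306.70939833 369.78649106] 0.62
```

View pics/l3.png

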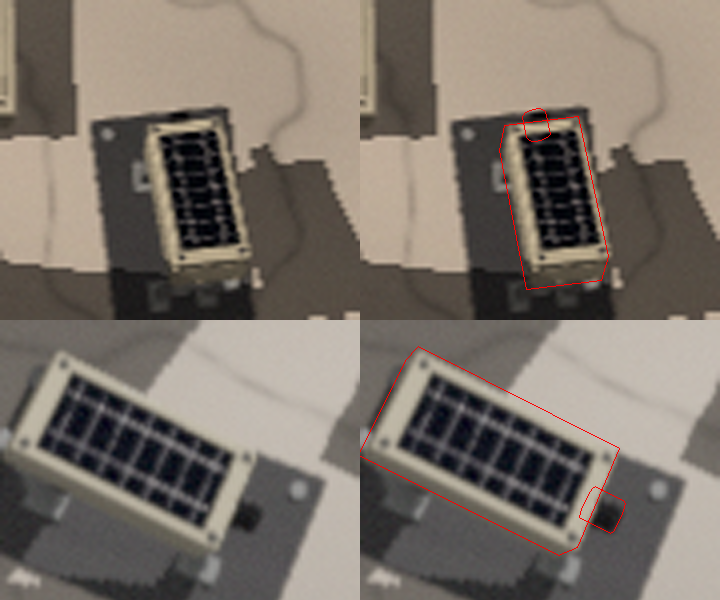

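Both views show the unit flat, square and centred on the arms (overlay within about 2 mm), gland downhill at about (405,191) in the top view; the gripper is clear of everything.

```bash
python3 -c "
from plant import workorder; print(workorder.close_job())"
```

```text
the job is handed in; nothing more can be done
None
```

The solar unit is seated on both arms against the lips, gland downhill, and let go; the timer button was then pressed to its stop and released, and the job is handed in (no verdict came back).

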